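# Set the hold-down leaf of a sample-binding jig

## Robot

A 6-joint arm with a two-finger parallel gripper is mounted at the origin on the work surface. World frame = base frame: x ahead of the robot, y to its left, z up, the work surface at z = 0. Lengths are in m, angles in rad, forces in N, time in s.
With the tool pointing down it reaches from about 0.25 to 0.725 m from the base axis. Payload 4 kg.
Tool frame: the origin (TCP) lies between the finger pads; the fingertips stand 8 mm ahead of it and the grasp point (between the pads) lies 11 mm behind it; z points along the fingers, y is the line along which they close (so a half turn about z gives the same grasp; the last joint's range is limited). The gripper opens to 85 mm and grips with 20 to 120 N. Pads are 22 mm wide; open, the fingers measure 114 mm over their backs; the gripper's body (76 mm by 85 mm) begins 54 mm behind the grasp point. The pads swing forward as they close: fully open they stand 13 mm farther back than shut.
Start: joints at [-1.274, 0.241, 0.005, 1.335, 0, 1.571], TCP at [0.146, -0.478, 0.239] pointing down, gripper open.
Joint ranges: [-2.72, 2.72], [-1.05, 1.87], [-1.09, 1.28], [-1.99, 2.15], [-1.42, 1.44], [-3.14, 3.14]. Speed limits (rad/s): [2.79, 2.79, 3.14, 3.14, 3.14, 3.14].

## Interface

Orientations are given as a unit quaternion [x, y, z, w].
In Python, from workcell import status, viewer, bot gives the robot as it stands.
- The arm moves only by the tool servo_tool, never from a script. Its argument "commands" is a list of rows, each a list of 5 numbers: the finger opening in mm, from 0 to 85.4, then the shift along the tool's x, y, z in mm, then the turn about the tool's z in rad. A call has 1 to 20 rows; each row shifts and turns the commanded pose from where the row before left it, along the tool's axes as they then stand; what a row does not reach is not made up. A row lasts 1/8 s, in which the tool goes at most 62.5 mm and 10.7 degrees, less where a joint would pass 70% of its speed; a pose out of reach is approached as far as the arm can. A call is refused whole if a number of a shift passes 62.5 or a number of a turn 0.188, either way. A call with a gripper value outside its range is refused whole. The fingers move at their own pace and stop on an object; the grip force is fixed at half the most. Time passes only in rows, so rows that do not move let the fingers close. It gives the time, the measured TCP pose, the force, the opening and the grip force at its end, in the units of the state.
- status.get_obs(): the state, without advancing time (a new reading comes with each control period).
- viewer.camera(name): name is "scene" or "top"; returns (picture, depth): 384x512x3 uint8, red, green, blue; 384x512 float32, m along the optical axis (not along the pixel's ray), 0 where there is no reading.
- viewer.get_calibration(name): a dict with "camera_matrix" (3x3 intrinsics, pixels), "R" (3x3) and "t" (3): a world point X has camera coordinates R X + t. Camera axes: x right, y down, z forward; pixel columns grow to the right and rows downward; lengths in m; the calibration is good to about 2 mm. A picture is of the moment at which its call begins. get_calibration takes no time and is no camera call.
- bot.job_done(): hands the job in; it is judged then, once.
Trained networks look in the newest picture that a camera, given by its name, has taken for a name from the list of things; names that differ only in an ending like _2 or _b are one class to them, and where a whole thing is asked for, a point or a joint stands for the part that bears it (a point fixed in the world has none). Each returns a list of dicts, best first, with "p" (0 to 1); they miss things now and then, are a little off and sometimes report something else, mostly with a low value. They report only what shows in the picture. A call takes as long as a camera call.
- viewer.masks_of(camera, label): "mask" (384x512 bool, what is visible of it) and "pixel" ([row, column] in pixels, amid what is visible of it).
- viewer.spot_point(camera, label): "pixel" ([row, column] in pixels: a listed point, or the origin of a listed thing).
The state is a dict: "clock": time; "joint_pos": joint angles; "joint_vel": joint speeds; "tau": joint torques, N m; "eef_pos": TCP position; "tool_rot": TCP orientation; "ft_force": force on the tool from outside, world axes, zero at the start; "ft_torque": the same for the moment, N m; "grip_width": finger opening in m; "grasp_force": force on a finger pad.
Only numpy, scipy, OpenCV 4.12 (cv2) and the standard library are available. Lean on these libraries where they do the work, as an engineer would, in place of code of your own. Each camera call takes 0.05 s, during which the arm holds its last target. There are 200 camera calls.

## Task

Set the hold-down leaf of the binding jig with the grey carriage that bears it: push the carriage's black fin along its sloping rails until the leaf, pressed straight down with the fingertips on the rib at its mid-span so that the rib's crest is level with the top of the steel gauge bar (within 1 mm), pushes back with 15 N. Show it at the end with such a press, level and at 15 N, held for a good second, then let the leaf spring back up and leave the carriage as set. Never load the leaf with more than 24 N, and leave the samples, the tape roll and the glue jar where they are.

Things in the scene. Friction and masses are not known exactly. Their poses are not given: they have to be found in the camera images.
- jig: Fixed binding jig: plywood base 240 (x) by 360 (y) by 18 mm. Origin: centre of its underside, on the table. In its frame two aluminium rails (x -40 and +40 mm) rise towards +y, 1 in 3; on them rides the carriage, from which the leaf sticks out towards +y. The steel gauge bar lies level along y, at x +85 mm, y -45 to +105 mm, 12 mm wide; its top is 85.8 mm over the table.
- leaf: Bare steel leaf spring 30 mm wide, 2.5 mm thick, free length 140 mm along the jig's +y, clear air below. Origin: its root in the carriage, mid-thickness. Level at rest, pre-loaded up against a stop: stays put until the push on the rib exceeds the pre-load (1 to 10 N; the temper is unknown), then the rib sinks 1 mm per 0.56 N or so, to a hard stop at 27 mm. It springs back.
- rib: Round steel rib across the leaf at mid-span, 29 mm long, 9 mm thick, 7 mm proud of the leaf. Origin: middle of its crest, the place to press. At rest, with the carriage at 0, at x 0, y -10, z 90 mm in the jig's frame; it travels with the carriage.
- fin (a point): Centre of the carriage's upright black fin, 18 mm (jig x) by 30 mm (jig y), at the height to grip it, 22 mm over the grey block's flat top (92 mm wide in x); the fin's top is 13.5 mm higher. With the carriage at 0 at x 0, y -135, z 118 mm in the jig's frame.
- carriage (a joint): Travel of the carriage up its rails in m, 0 (low end) to 0.07: per mm it goes 0.95 mm along the jig's +y and 0.32 mm up. Starts at 0 to 0.006; the right setting lies between 0.015 and 0.068. Drag 8 to 15 N up, 5 to 12 N down; it stays where it is left. Each mm up raises the force of the leaf pressed level with the gauge by about 0.18 N.
- samples: Loose stack of sample boards 95 x 70 x 12 mm lying on the jig's base under and beyond the leaf's tip; leave alone. Origin: centre of its underside.
- tape: Cardboard tape roll lying flat on the table, 100 mm across, 48 mm high; leave alone. Origin: centre of its underside.
- glue: White glue jar with an orange lid, 64 mm across, 150 mm high; leave alone. Origin: centre of its underside.

How it is judged:
On the way:
1. the fingertips press the rib with 15 N (14 to 16) while its crest is level with the gauge bar (84.3 to 87.3 mm over the table), for 0.6 s (contact force between the fingers and rib between 14 and 16 N and height (world z) of rib between 0.0843 and 0.0873 m), for 0.6 s.
At the end, for the whole second after the job is handed in: after the proving press the leaf is let go: the rib is back within 2 mm of its rest place on the carriage and still, and the carriage, more than 4 mm from where it started, stands still (z of rib in the frame of fin above -0.03 m and distance of fin from where it was at the start of the episode above 0.004 m and velocity of joint carriage between -0.002 and 0.002 m/s and linear speed of rib below 0.01 m/s); the robot touches nothing.
It fails at once if the leaf is loaded with more than 24 N (contact force between anything else and leaf above 24 N).
It fails at once if the samples are moved by more than 15 mm (distance of samples from where it was at the start of the episode above 0.015 m).
It fails at once if the tape or the glue jar is moved by more than 20 mm (distance of any of tape, glue from where it was at the start of the episode above 0.02 m).
It also fails if it takes over 72 s, if anything falls off the work surface, if the arm or the gripper's body presses on something with over 40 N, if the wrist force passes 120 N, or if a joint passes its speed limit or range.

## Working session

There is one attempt and no reset: what is moved stays moved. The work goes in short steps, Python scripts to look and compute and a tool call to move; the robot and the scene stay as the last step left them, time stands still between calls to the robot, and variables do not carry over. Pictures are saved under pics/ and viewed, at most 10 in all, crops included, and the job is handed in when it is done.

Besides the shell and the picture viewer there is one more tool, called after ">>>" as name(argument=value, ...), one argument or row to a line, values as JSON. servo_tool: Moves the arm, as the interface text tells. Its arguments: {"type":"object","properties":{"commands":{"type":"array"}},"required":["commands"]}

```bash
mkdir -p pics; cat > h.py <<'E'
import numpy as np, cv2
from workcell import status, viewer, bot
def ray(cam,px):
    c=viewer.get_calibration(cam);K=np.array(c["camera_matrix"]);R=np.array(c["R"]);t=np.array(c["t"])
    d=R.T@np.linalg.solve(K,[px[1],px[0],1.]);return -R.T@t,d
def at_depth(cam,px,z):
    o,d=ray(cam,px);return o+d*z
def at_z(cam,px,z):
    o,d=ray(cam,px);return o+d*(z-o[2])/d[2]
def cloud(cam,dep):
    c=viewer.get_calibration(cam);K=np.array(c["camera_matrix"]);R=np.array(c["R"]);t=np.array(c["t"])
    v,u=np.mgrid[:dep.shape[0],:dep.shape[1]]
    P=np.stack([(u-K[0,2])/K[0,0]*dep,(v-K[1,2])/K[1,1]*dep,dep],-1)
    return (P-t)@R
E
python3 - <<'E'
from h import *
for cam in("scene","top"):
    im,d=viewer.camera(cam);cv2.imwrite(f"pics/{cam}0.png",im[:,:,::-1]);np.save(f"{cam}0.npy",d)
    C=cloud(cam,d)
    for l in("jig","leaf","rib","fin","samples","tape","glue"):
        for r in viewer.spot_point(cam,l)[:2]:
            p=np.array(r["pixel"]);i=tuple(np.clip(p.round().astype(int),0,[383,511]))
            print(cam,l,round(r["p"],2),p.round(1),C[i].round(4))
o=status.get_obs();print({k:np.round(v,3) for k,v in o.items()})
c=viewer.get_calibration("top");print(c)
E
```

```text
scene jig 0.76 [210.2 252.8] [ 0.5967 -0.0041  0.018 ]
scene leaf 0.6 [175.2 247.4] [ 0.5773 -0.0834  0.083 ]
scene rib 0.53 [175.2 245.8] [ 0.5803 -0.0838  0.0843]
scene rib 0.4 [193. 253.] [ 0.592  -0.0125  0.0893]
scene fin 0.94 [157.4 238.3] [ 0.5848 -0.127   0.1221]
scene samples 0.57 [245.7 265. ] [0.6222 0.1249 0.0288]
scene tape 0.81 [112.6 234. ] [ 0.4882 -0.3766  0.0416]
scene glue 0.65 [344.3 354.9] [0.5741 0.4755 0.1041]
top leaf 0.68 [182.7 308.9] [ 0.5839 -0.0927  0.1029]
top rib 0.45 [185.5 276.4] [ 0.578  -0.0076  0.0828]
top rib 0.44 [178.6 278.6] [ 0.5956 -0.0152  0.0904]
top fin 0.84 [185.9 327.5] [ 0.572  -0.1367  0.1348]
top samples 0.73 [174.9 230.4] [0.6152 0.119  0.0292]
top samples 0.66 [185.2 307.2] [ 0.5794 -0.0881  0.0973]
top tape 0.89 [227.5 418.5] [ 0.4737 -0.4105  0.0018]
top glue 0.88 [198.7 115.9] [0.543  0.4271 0.0482]
{'clock': np.float64(0.8), 'joint_pos': array([-1.274,  0.241,  0.005,  1.335, -0.   ,  1.571]), 'joint_vel': array([ 0.   , -0.   , -0.   ,  0.   ,  0.   , -0.002]), 'tau': array([-0.0000e+00, -3.7215e+01,  2.5268e+01,  1.0000e-03,  0.0000e+00,
       -0.0000e+00]), 'eef_pos': array([ 0.146, -0.478,  0.239]), 'tool_rot': array([ 0.989,  0.148, -0.   ,  0.   ]), 'ft_force': array([ 0.95 , -0.281,  0.021]), 'ft_torque': array([-0.005, -0.047, -0.056]), 'grasp_force': np.float64(0.0), 'grip_width': np.float64(0.085)}
{'camera_matrix': array([[406.44591557,   0.        , 260.0568443 ],
       [  0.        , 406.44591557, 192.84198731],
       [  0.        ,   0.        ,   1.        ]]), 'R': array([[ 0.00951403, -0.99995274, -0.00200004],
       [-0.99269741, -0.00920442, -0.12027942],
       [ 0.12025532,  0.00312978, -0.99273806]]), 't': array([0.0292596 , 0.56555405, 1.08939699])}
```

```bash
python3 -c "
import cv2,numpy as np
a=cv2.imread('pics/scene0.png');b=cv2.imread('pics/top0.png');cv2.imwrite('pics/both.png',cv2.resize(np.vstack([a,b]),(400,600)) if 0 else np.hstack([a,b])[:,:])
"
```

```text
(no output)
```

View pics/scene0.png

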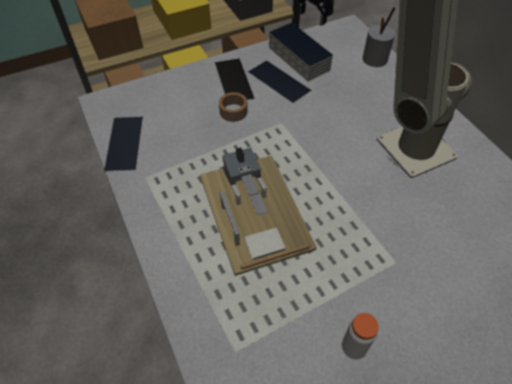

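View pics/top0.png

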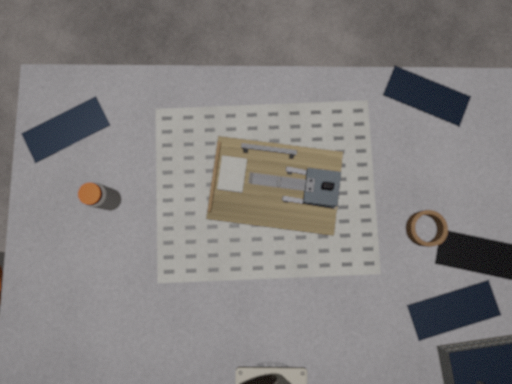

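The scene view shows the jig amid the perforated board: fin at about (157,239), leaf running down to the samples at (243,265), and gauge bar on the left at (215,230). The top view has the fin at (186,327), the leaf at 250–305 on row 182, and the gauge bar at (150,270), with jig +y close to world +y. Next I'll fit the jig pose.

```bash
python3 - <<'E'
from h import *
im,d=viewer.camera("top")
ds=np.median([viewer.camera("top")[1] for _ in range(4)]+[d],0)
C=cloud("top",ds)
m=[r for r in viewer.masks_of("top","jig")][0]["mask"]
print(m.sum())
# base: hsv wood colour
hsv=cv2.cvtColor(im,cv2.COLOR_RGB2HSV)
roi=np.zeros(m.shape,bool);roi[120:250,195:360]=1
w=roi&(hsv[...,1]>70)&(C[...,2]<.03)
w=cv2.morphologyEx(w.astype(np.uint8),cv2.MORPH_OPEN,np.ones((3,3)))
P=np.array([at_z("top",(v,u),.018)[:2] for v,u in np.argwhere(w)])
r=cv2.minAreaRect((P*1000).astype(np.float32));print("base rect mm",r)
z=C[...,2]
def blob(lo,hi,x0,x1,y0,y1):
    s=roi&(z>lo)&(z<hi)&(C[...,0]>x0)&(C[...,0]<x1)&(C[...,1]>y0)&(C[...,1]<y1);return C[s]
g=blob(.078,.095,.64,.70,-.1,.15);print("gauge",len(g),np.median(g,0),g.min(0),g.max(0),cv2.fitLine(g[:,:2].astype(np.float32),cv2.DIST_HUBER,0,.01,.01).ravel())
l=blob(.076,.10,.55,.62,-.05,.08);print("leaf",len(l),np.median(l,0),g.min(0),cv2.fitLine(l[:,:2].astype(np.float32),cv2.DIST_HUBER,0,.01,.01).ravel())
f=blob(.118,.15,.5,.65,-.2,-.08);print("fin",len(f),f.mean(0),np.median(f,0),f.min(0),f.max(0))
b=blob(.09,.108,.5,.65,-.22,-.07);print("block",len(b),np.median(b,0),cv2.minAreaRect((b[:,:2]*1000).astype(np.float32)))
cv2.imwrite("pics/crop.png",cv2.resize(im[125:245,200:350,::-1],(750,600),interpolation=cv2.INTER_CUBIC))
E
```

```text
Traceback (most recent call last):
IndexError: list index out of range
```

```bash
python3 - <<'E'
from h import *
im,d=viewer.camera("top")
ds=np.median([viewer.camera("top")[1] for _ in range(2)]+[d],0)
C=cloud("top",ds)
hsv=cv2.cvtColor(im,cv2.COLOR_RGB2HSV)
roi=np.zeros(ds.shape,bool);roi[120:250,195:360]=1
w=roi&(hsv[...,1]>70)&(C[...,2]<.03)
w=cv2.morphologyEx(w.astype(np.uint8),cv2.MORPH_OPEN,np.ones((3,3)))
P=np.array([at_z("top",(v,u),.018)[:2] for v,u in np.argwhere(w)])
r=cv2.minAreaRect((P*1000).astype(np.float32));print("base rect mm",r)
z=C[...,2]
def blob(lo,hi,x0,x1,y0,y1):
    s=roi&(z>lo)&(z<hi)&(C[...,0]>x0)&(C[...,0]<x1)&(C[...,1]>y0)&(C[...,1]<y1);return C[s]
def rep(n,g):
    print(n,len(g))
    if len(g)>3: print(np.median(g,0).round(4),g.min(0).round(4),g.max(0).round(4),cv2.fitLine(g[:,:2].astype(np.float32),cv2.DIST_HUBER,0,.01,.01).ravel(),cv2.minAreaRect((g[:,:2]*1000).astype(np.float32)))
rep("gauge",blob(.078,.095,.64,.72,-.1,.15))
rep("leaf",blob(.076,.10,.55,.62,-.06,.08))
rep("fin",blob(.118,.15,.5,.65,-.2,-.08))
rep("block",blob(.09,.108,.5,.65,-.22,-.09))
cv2.imwrite("pics/crop.png",cv2.resize(im[125:245,200:350,::-1],(750,600),interpolation=cv2.INTER_CUBIC))
E
```

```text
Traceback (most recent call last):
  File "h.py", line 9, in at_z
    o,d=ray(cam,px);return o+d*(z-o[2])/d[2]
        ~~~^^^^^^^^
  File "h.py", line 4, in ray
    c=viewer.get_calibration(cam);K=np.array(c["camera_matrix"]);R=np.array(c["R"]);t=np.array(c["t"])
ValueError: time passes only in moves, steps and waits
```

```bash
sed -i 's/^def ray/import functools\n@functools.lru_cache\ndef cal(n): return viewer.get_calibration(n)\ndef ray/; s/c=viewer.get_calibration(cam)/c=cal(cam)/' h.py
python3 - <<'E'
from h import *
im,d=viewer.camera("top");ds=d
C=cloud("top",ds)
hsv=cv2.cvtColor(im,cv2.COLOR_RGB2HSV)
roi=np.zeros(ds.shape,bool);roi[120:250,195:360]=1
w=roi&(hsv[...,1]>70)&(C[...,2]<.03)
w=cv2.morphologyEx(w.astype(np.uint8),cv2.MORPH_OPEN,np.ones((3,3)))
P=np.array([at_z("top",(v,u),.018)[:2] for v,u in np.argwhere(w)])
r=cv2.minAreaRect((P*1000).astype(np.float32));print("base rect mm",r)
z=C[...,2]
def blob(lo,hi,x0,x1,y0,y1):
    s=roi&(z>lo)&(z<hi)&(C[...,0]>x0)&(C[...,0]<x1)&(C[...,1]>y0)&(C[...,1]<y1);return C[s]
def rep(n,g):
    print(n,len(g))
    if len(g)>3: print(np.median(g,0).round(4),g.min(0).round(4),g.max(0).round(4),cv2.fitLine(g[:,:2].astype(np.float32),cv2.DIST_HUBER,0,.01,.01).ravel(),cv2.minAreaRect((g[:,:2]*1000).astype(np.float32)))
rep("gauge",blob(.078,.095,.64,.72,-.1,.15))
rep("leaf",blob(.076,.10,.55,.62,-.06,.08))
rep("fin",blob(.118,.15,.5,.65,-.2,-.08))
rep("block",blob(.09,.108,.5,.65,-.22,-.09))
cv2.imwrite("pics/crop.png",cv2.resize(im[125:245,200:350,::-1],(750,600),interpolation=cv2.INTER_CUBIC))
E
```

```text
base rect mm ((590.83056640625, -7.101409912109375), (350.7057800292969, 234.094482421875), 82.96675872802734)
gauge 280
[0.6796 0.0117 0.086 ] [ 0.6652 -0.061   0.0786] [0.6936 0.0866 0.0918] [0.11660437 0.9931784  0.6793367  0.01233653] ((679.6597290039062, 12.311378479003906), (148.83578491210938, 12.957585334777832), 83.46399688720703)
leaf 529
[0.5934 0.003  0.0847] [ 0.5726 -0.0583  0.0783] [0.6141 0.0641 0.0958] [0.12478114 0.9921843  0.59317243 0.00254915] ((593.32080078125, 2.4651222229003906), (124.17206573486328, 30.790847778320312), 83.4572525024414)
fin 95
[ 0.5748 -0.1377  0.1317] [ 0.5658 -0.153   0.1183] [ 0.5855 -0.1236  0.1397] [ 0.01021542 -0.99994785  0.5746953  -0.13973656] ((576.1039428710938, -139.013427734375), (30.049074172973633, 18.3427734375), 81.8731918334961)
block 1018
[ 0.5767 -0.128   0.0966] [ 0.5277 -0.1777  0.0906] [ 0.628 -0.09   0.108] [ 0.8818005   0.47162262  0.57988    -0.12538666] ((577.3282470703125, -130.65438842773438), (88.57388305664062, 93.04212188720703), 84.0079574584961)
```

View pics/crop.png

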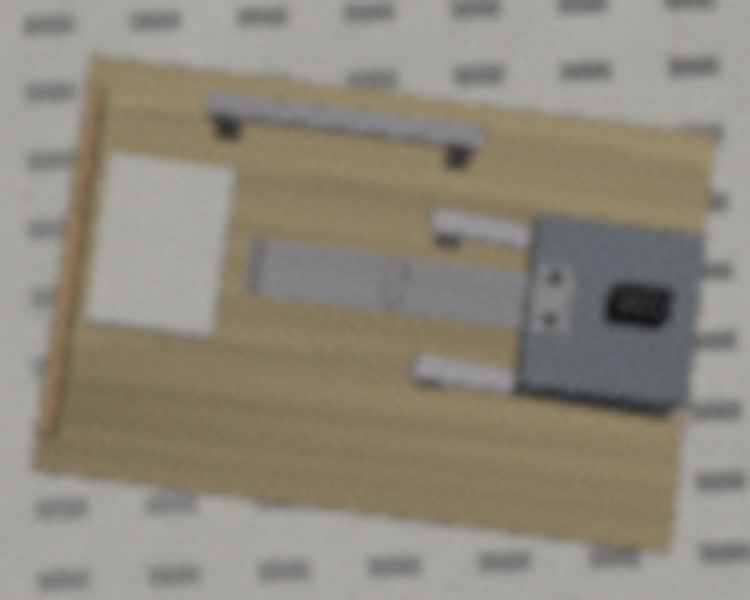

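The crop agrees with the depth data. Jig yaw is about -0.118 rad and the origin is near (0.591, -0.007). The leaf lies from (250,265) to (525,300), the rib is at (395,283) and the fin at (638,305). After a -1.155 rad turn, tool x is jig +y and tool y is jig +x. I'll probe the rib first to get the pre-load.

>>> servo_tool(
  commands=[
    [0,0,0,0,-0.165],
    [0,0,0,0,-0.165],
    [0,0,0,0,-0.165],
    [0,0,0,0,-0.165],
    [0,0,0,0,-0.165],
    [0,0,0,0,-0.165],
    [0,0,0,0,-0.165],
    [0,35,26,0,0],
    [0,40,30,0,0],
    [0,40,30,0,0],
    [0,40,30,0,0],
    [0,40,30,0,0],
    [0,40,30,0,0],
    [0,40,30,0,0],
    [0,40,30,0,0],
    [0,40,30,0,0],
    [0,40,30,0,0],
    [0,40,30,0,0],
    [0,40,30,0,0],
    [0,37,31,0,0],
  ],
)

```text
clock: 3.8
eef_pos: [0.5923, -0.0142, 0.2393]
tool_rot: [0.748, 0.664, 0.0, 0.0]
ft_force: [0.9, -0.6, 0.1]
grip_width: -0.0004
grasp_force: 0.0
```

>>> servo_tool(
  commands=[
    [0,-1,-2,25,0],
    [0,0,0,35,0],
    [0,0,0,35,0],
    [0,0,0,25,0],
    [0,0,0,10,0],
    [0,0,0,1,0],
    [0,0,0,1,0],
    [0,0,0,1,0],
    [0,0,0,1,0],
    [0,0,0,0,0],
    [0,0,0,0,0],
  ],
)

```text
clock: 5.18
eef_pos: [0.5892, -0.0165, 0.1054]
tool_rot: [0.748, 0.664, 0.0, 0.0]
ft_force: [0.2, -0.2, -0.2]
grip_width: 0.0
grasp_force: 0.0
```

>>> servo_tool(
  commands=[
    [0,1,1,2,0],
    [0,0,0,1,0],
    [0,0,0,1,0],
    [0,0,0,1,0],
    [0,0,0,1,0],
    [0,0,0,1,0],
    [0,0,0,0,0],
    [0,0,0,0,0],
  ],
)

```text
clock: 6.18
eef_pos: [0.5903, -0.0156, 0.0988]
tool_rot: [0.748, 0.664, 0.0, 0.0]
ft_force: [-1.2, -0.7, 4.1]
grip_width: -0.0002
grasp_force: 2.3
```

>>> servo_tool(
  commands=[
    [0,0,0,1,0],
    [0,0,0,1,0],
    [0,0,0,0,0],
    [0,0,0,0,0],
  ],
)

```text
clock: 6.68
eef_pos: [0.5904, -0.0155, 0.0971]
tool_rot: [0.748, 0.664, 0.0, 0.0]
ft_force: [-1.9, 0.0, 7.1]
grip_width: -0.0003
grasp_force: 3.5
```

>>> servo_tool(
  commands=[
    [0,0,0,1,0],
    [0,0,0,1,0],
    [0,0,0,1,0],
    [0,0,0,0,0],
    [0,0,0,0,0],
    [0,0,0,0,0],
  ],
)

```text
clock: 7.42
eef_pos: [0.5904, -0.0153, 0.0945]
tool_rot: [0.748, 0.664, 0.001, 0.0]
ft_force: [-2.6, 1.2, 7.8]
grip_width: -0.0003
grasp_force: 4.2
```

```bash
cat >> h.py <<'E'
def force(n=10):
    F=[];G=[];Z=[]
    for _ in range(n):
        viewer.camera("top");o=status.get_obs();F.append(o["ft_force"]);G.append(o["grasp_force"]);Z.append(o["eef_pos"])
    print("F",np.mean(F,0).round(2),"sd",np.std(F,0).round(2),"grasp",np.mean(G).round(2),"pos",np.mean(Z,0).round(4),o["clock"])
E
python3 -c "
from h import *
force()"
```

```text
F [-3.09  1.04  8.18] sd [0.54 0.6  0.51] grasp 4.2 pos [ 0.5904 -0.0153  0.0945] 7.925
```

>>> servo_tool(
  commands=[
    [0,0,0,-5,0],
    [0,0,0,-25,0],
    [40,0,0,-40,0],
    [40,-20,0,-25,0],
    [40,-45,0,0,0],
    [40,-45,0,0,0],
    [40,-15,0,0,0],
    [40,0,0,0,0],
  ],
)

```text
clock: 8.93
eef_pos: [0.5753, -0.1403, 0.1878]
tool_rot: [0.749, 0.663, 0.0, -0.0]
ft_force: [-0.3, 0.6, 0.0]
grip_width: 0.0399
grasp_force: 0.0
```

```bash
python3 -c "
from h import *
force(8)
im,d=viewer.camera('top');C=cloud('top',d)
for r in viewer.spot_point('top','fin')[:2]: print(r)
o=status.get_obs();print(o['grip_width'],o['joint_pos'].round(2))"
```

```text
F [-0.12  0.05 -0.02] sd [0.38 0.43 0.3 ] grasp 0.0 pos [ 0.5756 -0.1386  0.1881] 9.325
{'pixel': [185.3, 327.2], 'p': 0.62}
0.04007014331186322 [-0.24  0.45  0.17  1.29  0.    1.45]
```

>>> servo_tool(
  commands=[
    [40,0,0,25,0],
    [40,0,0,30,0],
    [40,0,0,15,0],
    [40,0,0,7,0],
    [40,0,0,0,0],
    [10,0,0,0,0],
    [10,0,0,0,0],
    [10,0,0,0,0],
    [10,0,0,0,0],
    [10,0,0,0,0],
  ],
)

```text
clock: 10.68
eef_pos: [0.5747, -0.1397, 0.1127]
tool_rot: [0.748, 0.664, -0.0, -0.0]
ft_force: [-4.8, 1.2, 5.2]
grip_width: 0.017
grasp_force: 61.1
```

>>> servo_tool(
  commands=[
    [10,3.3,0,-1.1,0],
    [10,3.3,0,-1.1,0],
    [10,3.3,0,-1.1,0],
    [10,3.3,0,-1.1,0],
    [10,3.3,0,-1.1,0],
    [10,3.3,0,-1.1,0],
    [10,3.3,0,-1.1,0],
    [10,3.3,0,-1.1,0],
    [10,3.3,0,-1.1,0],
    [10,3.3,0,-1.1,0],
    [10,0,0,0,0],
    [10,0,0,0,0],
  ],
)

```text
clock: 12.18
eef_pos: [0.5782, -0.1105, 0.1225]
tool_rot: [0.749, 0.663, -0.003, 0.002]
ft_force: [-2.5, -9.7, -0.6]
grip_width: 0.0171
grasp_force: 60.3
```

>>> servo_tool(
  commands=[
    [10,2,0,-0.7,0],
    [10,2,0,-0.7,0],
    [10,0,0,0,0],
    [10,0,0,0,0],
  ],
)

```text
clock: 12.68
eef_pos: [0.5787, -0.1067, 0.1238]
tool_rot: [0.749, 0.663, -0.003, 0.002]
ft_force: [-4.0, -10.2, -0.7]
grip_width: 0.017
grasp_force: 60.2
```

>>> servo_tool(
  commands=[
    [40,0,0,0,0],
    [40,0,0,0,0],
    [40,0,0,0,0],
    [40,0,0,-10,0],
    [40,0,0,-35,0],
    [20,15,0,-10,0],
    [0,40,0,0,0],
    [0,45,0,0,0],
    [0,25,0,0,0],
    [0,0,0,0,0],
    [0,0,0,0,0],
  ],
)

```text
clock: 14.05
eef_pos: [0.5944, 0.0214, 0.1785]
tool_rot: [0.748, 0.664, -0.0, -0.0]
ft_force: [0.6, -0.4, 0.6]
grip_width: 0.0002
grasp_force: 0.0
```

```bash
python3 - <<'E'
from h import *
im,d=viewer.camera('top');C=cloud('top',d)
o=status.get_obs();p=o['eef_pos'];print(p,o['grip_width'],o['ft_force'].round(1))
jy=np.array([.118,.993]);jx=np.array([.993,-.118]);q=p[:2]-[.5912,-.0073];print("tool jig x,y",q@jx,q@jy)
z=C[...,2];Q=(C[...,:2]-[.5912,-.0073]);X=Q@jx;Y=Q@jy
s=(z>.122)&(z<.16)&(abs(X)<.02)&(Y>-.13)&(Y<-.07);print("fin",s.sum(),X[s].min(),X[s].max(),Y[s].min(),Y[s].max(),np.median(z[s]))
s=(z>.1)&(z<.118)&(abs(X)<.05)&(Y<-.06)&(Y>-.16);print("block",s.sum(),X[s].min(),X[s].max(),Y[s].min(),Y[s].max(),np.median(z[s]))
E
```

```text
[0.59447676 0.02084426 0.17852686] -0.00014130355473951592 [ 0.5 -0.5  0. ]
tool jig x,y -6.719986943037968e-05 0.02833390419979725
fin 101 -0.008496328023262186 0.009499159909073601 -0.1141449420608585 -0.08416638575205156 0.14321010969509285
block 674 -0.0453167839389985 0.04714434161327817 -0.1344173345151981 -0.06658083418688132 0.10763747473095622
```

>>> servo_tool(
  commands=[
    [0,-3,0,20,0],
    [0,0,0,30,0],
    [0,0,0,12,0],
    [0,0,0,2,0],
    [0,0,0,1,0],
    [0,0,0,1,0],
    [0,0,0,1,0],
    [0,0,0,1,0],
    [0,0,0,1,0],
    [0,0,0,1,0],
    [0,0,0,1,0],
    [0,0,0,1,0],
    [0,0,0,1,0],
    [0,0,0,1,0],
    [0,0,0,0,0],
  ],
)

```text
clock: 15.98
eef_pos: [0.5945, 0.0185, 0.1063]
tool_rot: [0.748, 0.664, 0.001, 0.0]
ft_force: [-3.1, 1.5, 7.8]
grip_width: -0.0003
grasp_force: 4.0
```

>>> servo_tool(
  commands=[
    [0,0,0,1,0],
    [0,0,0,1,0],
    [0,0,0,1,0],
    [0,0,0,1,0],
    [0,0,0,1,0],
    [0,0,0,1,0],
    [0,0,0,1,0],
    [0,0,0,1,0],
    [0,0,0,0,0],
    [0,0,0,0,0],
  ],
)

```text
clock: 17.23
eef_pos: [0.5946, 0.0187, 0.0991]
tool_rot: [0.748, 0.664, 0.001, 0.0]
ft_force: [-4.6, 2.2, 10.9]
grip_width: 0.0002
grasp_force: 5.9
```

```bash
python3 -c "
from h import *
force(10)"
```

```text
F [-3.98  0.98 11.8 ] sd [0.68 0.32 0.32] grasp 5.93 pos [0.5946 0.0187 0.0992] 17.725
```

>>> servo_tool(
  commands=[
    [0,0,-0.5,1,0],
    [0,0,-0.5,1,0],
    [0,0,0,1,0],
    [0,0,0,1,0],
    [0,0,0,1,0],
    [0,0,0,0,0],
    [0,0,0,0,0],
  ],
)

```text
clock: 18.6
eef_pos: [0.5946, 0.0184, 0.095]
tool_rot: [0.748, 0.664, 0.002, 0.001]
ft_force: [-3.7, 0.6, 13.6]
grip_width: -0.0
grasp_force: 7.1
```

```bash
python3 -c "
from h import *
force(10)"
```

```text
F [-3.81  0.17 14.48] sd [0.55 0.49 0.43] grasp 7.12 pos [0.5945 0.0184 0.095 ] 19.1
```

>>> servo_tool(
  commands=[
    [0,0,-1,0.5,0],
    [0,0,-1,0.5,0],
    [0,0,0,0,0],
    [0,0,0,0,0],
  ],
)

```text
clock: 19.6
eef_pos: [0.5944, 0.0184, 0.0948]
tool_rot: [0.748, 0.664, 0.003, 0.003]
ft_force: [-0.9, 0.3, 15.4]
grip_width: 0.0003
grasp_force: 7.2
```

```bash
python3 -c "
from h import *
force(14)"
```

```text
F [-0.88 -0.58 14.42] sd [0.45 0.64 0.53] grasp 7.22 pos [0.5944 0.0185 0.0948] 20.3
```

>>> servo_tool(
  commands=[
    [0,0,0,0.7,0],
    [0,0,0,0.7,0],
    [0,0,0,0,0],
    [0,0,0,0,0],
  ],
)

```text
clock: 20.8
eef_pos: [0.5944, 0.0183, 0.0935]
tool_rot: [0.748, 0.664, 0.003, 0.003]
ft_force: [-1.0, -1.6, 15.8]
grip_width: -0.0003
grasp_force: 7.6
```

```bash
python3 -c "
from h import *
force(24)"
```

```text
F [-1.35 -0.81 15.13] sd [0.33 0.44 0.47] grasp 7.58 pos [0.5944 0.0183 0.0935] 22.0
```

>>> servo_tool(
  commands=[
    [0,0,0,-2,0],
    [0,0,0,-3,0],
    [0,0,0,-4,0],
    [0,0,0,-4,0],
    [0,0,0,-4,0],
    [0,0,0,-4,0],
    [0,0,0,-20,0],
    [0,0,0,-40,0],
    [0,0,0,-20,0],
    [0,0,0,0,0],
    [0,0,0,0,0],
    [0,0,0,0,0],
    [0,0,0,0,0],
  ],
)

```text
clock: 23.62
eef_pos: [0.5907, 0.0185, 0.1891]
tool_rot: [0.748, 0.664, -0.001, -0.001]
ft_force: [0.4, 0.6, 0.7]
grip_width: -0.0
grasp_force: 0.0
```

```bash
python3 - <<'E'
from h import *
force(4)
im,d=viewer.camera('top');C=cloud('top',d)
jy=np.array([.118,.993]);jx=np.array([.993,-.118])
z=C[...,2];Q=(C[...,:2]-[.5912,-.0073]);X=Q@jx;Y=Q@jy
s=(z>.122)&(z<.16)&(abs(X)<.02)&(Y>-.13)&(Y<-.07);print("fin",s.sum(),X[s].min(),X[s].max(),Y[s].min(),Y[s].max(),np.median(z[s]))
print(bot.job_done())
E
```

```text
F [ 0.42 -0.34 -0.58] sd [0.62 0.26 0.54] grasp 0.0 pos [0.5911 0.0185 0.1897] 23.825
fin 100 -0.008504771665372633 0.009539522954516643 -0.11440624464038539 -0.08419698800271604 0.14281350562272566
the job is handed in; nothing more can be done
None
```

I pushed the carriage about 35 mm up its rails and pressed the leaf with the rib's crest at 85.5 mm by the tool's measured position (gauge 85.8 mm); it pushed back with about 15.1 N for over a second. I then released the leaf, the carriage stayed where it was set, and the job was handed in at about 24 s; the verdict was not shown.

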